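# Find the rocking corner of the jig plate and shim it flat

### The arm

A 7-joint arm with a two-finger parallel gripper is mounted at the origin on a cart in front of the work surface, level with it; the furniture and walls round the work are solid. World frame = base frame: x ahead of the robot, y to its left, z up, the work surface at z = 0. Lengths are in mm, angles in rad, forces in N, time in s.
With the tool pointing down it reaches from about 350 to 900 mm from the base axis. Payload 7.2 kg.
Tool frame: the origin (TCP) lies midway between the tips of the shut fingers; the grasp point (between the pads) lies 19 mm behind it; z points along the fingers, y is the line along which they close (so a half turn about z gives the same grasp; the last joint's range is limited). The gripper opens to 85 mm and grips with 20 to 120 N. Pads are 22 mm wide; open, the fingers measure 114 mm over their backs; the gripper's body (76 mm by 85 mm) begins 54 mm behind the grasp point. The pads swing forward as they close: fully open they stand 13 mm farther back than shut.
Start: joints at [-0.068, 0.411, -0.013, 1.596, 0.006, 1.134, -0.082], TCP at [625.004, -0.011, 210.497] pointing down, gripper open.
Joint ranges: [-2.95, 2.95], [-0.29, 1.99], [-1.47, 1.44], [0.14, 2.54], [-1.03, 4.17], [0.13, 1.85], [-2.86, 2.86]. Speed limits (rad/s): [2.39, 2.39, 3.01, 3.01, 3.14, 3.14, 3.14].

### API

Orientations are given as a unit quaternion [x, y, z, w].
In Python, from cell import observe, capture, get_calibration, close_job, recognise, masks_of, landmark_of gives the robot as it stands.
- The arm moves only by the shell command python3 -m handwheel 'ROWS' [OPENING] [FORCE]. ROWS is JSON, a list of rows, each a list of 6 numbers: the shift along the world's x, y, z normalised to -1 to 1, where 1 is 0.4 m, then the turn, a rotation vector about the world's x, y, z normalised to -1 to 1, where 1 is 360 degrees. A call has exactly 10 rows; each row is the pose to reach, as a shift and turn from the pose commanded when the call began, turning the shorter way round; what a row does not reach only later rows make up. A row lasts 1/8 s, in which the tool goes at most 62.5 mm and 10.7 degrees, less where a joint would pass 70% of its speed; a pose out of reach is approached as far as the arm can. A call with a number of a shift or a turn outside -1 to 1 is refused whole. A call with a gripper value outside its range is refused whole. OPENING is the gripper command: -1 is fully open, 1 is shut, values between are in proportion, set as the call begins (- or left out, the last holds). The fingers move at their own pace and stop on an object; FORCE is the grip in N (left out, the last holds). Time passes only in rows, so rows that repeat a pose let the fingers close, or fill a call up. It gives the time, the measured TCP pose, the force, the opening and the grip force at its end, in the units of the state.
- observe(): the state, without advancing time (a new reading comes with each control period).
- capture(name): name is "scene" or "top" or "wrist"; returns the picture (400x640x3 uint8, red, green, blue); there is no depth.
- get_calibration(name): a dict with "camera_matrix" (3x3 intrinsics, pixels), "eye" and "rotation" of the camera in the world; the wrist camera has in their place "tool_from_camera" (4x4, takes a point from camera to tool coordinates, whose origin is the TCP and whose axes are the flange's). Camera axes: x right, y down, z forward; pixel columns grow to the right and rows downward; lengths in mm; the calibration is good to about 2 mm. A picture is of the moment at which its call begins: read the wrist's pose just before it. get_calibration takes no time and is no camera call.
- close_job(): hands the job in; it is judged then, once.
Trained networks look in the newest picture that a camera, given by its name, has taken for a name from the list of things; names that differ only in an ending like _2 or _b are one class to them, and where a whole thing is asked for, a point or a joint stands for the part that bears it (a point fixed in the world has none). Each returns a list of dicts, best first, with "confidence" (0 to 1); they miss things now and then, are a little off and sometimes report something else, mostly with a low value. They report only what shows in the picture. A call takes as long as a camera call.
- recognise(camera, label): "xyz" ([x, y, z] in mm, in world coordinates, good to about 4 mm: the middle of the surface that is visible of it).
- masks_of(camera, label): "pixels" (400x640 bool, what is visible of it).
- landmark_of(camera, label): "xyz" ([x, y, z] in mm, in world coordinates, good to about 4 mm: a listed point, or the origin of a listed thing).
The state is a dict: "clock": time; "joints": joint angles; "qd": joint speeds; "effort": joint torques, N m; "eef_pos": TCP position; "eef_rot": TCP orientation; "wrist_force": force on the tool from outside, world axes, zero at the start; "torque": the same for the moment, N m; "finger_gap": opening from 0.0 (shut) to 1.0 (fully open); "finger_force": force on a finger pad.
Only numpy, scipy, OpenCV 4.12 (cv2) and the standard library are available. Lean on these libraries where they do the work, as an engineer would, in place of code of your own. Each camera call takes 0.05 s, during which the arm holds its last target. There are 200 camera calls.

### The job

The jig plate rocks on its base because the seat under one of its corners has gone soft. With your fingertips press the round bosses at the corners to find the corner that gives, then press that corner's red cam-shim lever down until it lies flat, leaving the other three levers standing up. Then press the same corner again to prove that it is solid, and finish while still holding it down firmly so that I can run its bolt in; do not lift anything or disturb the things lying about.

Things in the scene. Friction and masses are not known exactly. Their poses are not given: they have to be found in the camera images.
- fixture_base: grey cast base, 176 x 214 x 14 mm, fixed; origin at the centre of its underside, on the bench; x points away from the robot, y left, z up. Under each plate foot it has a round steel seat; three are solid, one (differs each time, looks alike) has gone soft: it holds the unloaded plate level but yields up to 3 mm under a push of 2 to 4 N and springs back
- jig_plate: aluminium jig plate, 140 (x) x 152 (y) x 12 mm, about 1.6 kg, resting loose on four feet between the base's edge dowels; low nest with a black part in its middle (at most 14 mm above its top face). Origin under its middle at the soles of the feet, 22 mm above the bench when it sits right; top face at z = +22 mm; axes as the base's
- corner_near_left: bright round boss on the near left corner of the jig plate (seen from the robot), right over that corner's foot, 24 mm across, 2 mm high; the place to press the corner. Origin at the centre of its top face, 46 mm above the bench when the plate is level
- lever_near_left (a point): middle of the upper face of the red grip (18 x 28 mm) of the near left cam-shim lever, 48 mm along the lever from its hinge. The hinge lies on the plate's left edge along the plate's x, 26 mm farther left than the boss and 3 mm lower; the lever is 62 mm long and points left. Pressed down, this point swings outwards and down to 49 mm above the bench
- shim_near_left (a joint): turn of the near left cam-shim lever: 0 to 0.1 rad as found (standing up 30 to 36 degrees), 0.62 = flat (level, at its stop). Stiff (2 to 8 N down on the grip, more on a solid seat), stays where it is left. Flat, its cam reaches 3 mm below the foot: that packs a foot on a soft seat, and would jack up a corner on a solid one
- corner_near_right: bright round boss on the near right corner of the jig plate (seen from the robot), right over that corner's foot, 24 mm across, 2 mm high; the place to press the corner. Origin at the centre of its top face, 46 mm above the bench when the plate is level
- lever_near_right (a point): middle of the upper face of the red grip (18 x 28 mm) of the near right cam-shim lever, 48 mm along the lever from its hinge. The hinge lies on the plate's right edge along the plate's x, 26 mm farther right than the boss and 3 mm lower; the lever is 62 mm long and points right. Pressed down, this point swings outwards and down to 49 mm above the bench
- shim_near_right (a joint): turn of the near right cam-shim lever: 0 to 0.1 rad as found (standing up 30 to 36 degrees), 0.62 = flat (level, at its stop). Stiff (2 to 8 N down on the grip, more on a solid seat), stays where it is left. Flat, its cam reaches 3 mm below the foot: that packs a foot on a soft seat, and would jack up a corner on a solid one
- corner_far_left: bright round boss on the far left corner of the jig plate (seen from the robot), right over that corner's foot, 24 mm across, 2 mm high; the place to press the corner. Origin at the centre of its top face, 46 mm above the bench when the plate is level
- lever_far_left (a point): middle of the upper face of the red grip (18 x 28 mm) of the far left cam-shim lever, 48 mm along the lever from its hinge. The hinge lies on the plate's left edge along the plate's x, 26 mm farther left than the boss and 3 mm lower; the lever is 62 mm long and points left. Pressed down, this point swings outwards and down to 49 mm above the bench
- shim_far_left (a joint): turn of the far left cam-shim lever: 0 to 0.1 rad as found (standing up 30 to 36 degrees), 0.62 = flat (level, at its stop). Stiff (2 to 8 N down on the grip, more on a solid seat), stays where it is left. Flat, its cam reaches 3 mm below the foot: that packs a foot on a soft seat, and would jack up a corner on a solid one
- corner_far_right: bright round boss on the far right corner of the jig plate (seen from the robot), right over that corner's foot, 24 mm across, 2 mm high; the place to press the corner. Origin at the centre of its top face, 46 mm above the bench when the plate is level
- lever_far_right (a point): middle of the upper face of the red grip (18 x 28 mm) of the far right cam-shim lever, 48 mm along the lever from its hinge. The hinge lies on the plate's right edge along the plate's x, 26 mm farther right than the boss and 3 mm lower; the lever is 62 mm long and points right. Pressed down, this point swings outwards and down to 49 mm above the bench
- shim_far_right (a joint): turn of the far right cam-shim lever: 0 to 0.1 rad as found (standing up 30 to 36 degrees), 0.62 = flat (level, at its stop). Stiff (2 to 8 N down on the grip, more on a solid seat), stays where it is left. Flat, its cam reaches 3 mm below the foot: that packs a foot on a soft seat, and would jack up a corner on a solid one
- bushing_1: black flanged bushing, 21 mm across, 14 mm high, standing on the jig plate to the left of the black part; a bystander; origin at the centre of its underside
- bolt_1: steel bolt standing on its head, 36 mm high, in front of the fixture; a bystander; origin at the centre of its underside
- bolt_2: steel bolt standing on its head, 36 mm high, in front of the fixture; a bystander; origin at the centre of its underside
- spanner_13: combination spanner, 173 mm, lying in front of the fixture; a bystander; origin at the centre of its underside
- hex_key_5: hexagon key, 112 mm, lying to the right of the fixture; a bystander; origin at the centre of its underside
- grease_tin: round tin with green side, 66 mm across, 38 mm high, right of the fixture; a bystander; origin at the centre of its underside
- terminal_block_1: cream terminal block, 15 x 20 x 24 mm, left of the fixture; a bystander; origin at the centre of its underside

How it is judged:
By the outcome, as a careful person would: the job done as asked, in the order asked, and still so for the second after the job is handed in, while the arm keeps its last pose, push and grip.
It also fails if it takes over 56 s, if anything falls off the work surface, if the arm or the gripper's body presses on something with over 40 N, if the wrist force passes 120 N, or if a joint passes its speed limit or range.

## Working session

There is one attempt and no reset: what is moved stays moved. The work goes in short steps, Python scripts to look and compute and a shell command to move; the robot and the scene stay as the last step left them, time stands still between calls to the robot, and variables do not carry over. Pictures are saved under pics/ and viewed, at most 10 in all, crops included, and the job is handed in when it is done.

```bash
mkdir -p pics
python3 - <<'E'
from cell import *
import cv2,numpy as np
for c in ["top","scene"]:
    cv2.imwrite(f"pics/{c}0.png",capture(c)[:,:,::-1])
    for l in ["jig_plate","fixture_base"]+[p+q for p in("corner_","lever_") for q in ("near_left","near_right","far_left","far_right")]:
        r=landmark_of(c,l)
        print(c,l,[(np.round(x["xyz"]).tolist(),round(x["confidence"],2)) for x in r[:2]])
print(observe())
E
```

```text
top jig_plate [([424.0, 255.0, -2.0], 0.73)]
top fixture_base []
top corner_near_left []
top corner_near_right []
top corner_far_left []
top corner_far_right []
top lever_near_left [([475.0, 91.0, 72.0], 0.56)]
top lever_near_right []
top lever_far_left [([382.0, 166.0, -0.0], 0.66), ([586.0, 106.0, 73.0], 0.44)]
top lever_far_right []
scene jig_plate [([551.0, -23.0, 23.0], 0.59), ([585.0, 105.0, 73.0], 0.21)]
scene fixture_base []
scene corner_near_left []
scene corner_near_right [([377.0, -113.0, 4.0], 0.51), ([503.0, -90.0, 44.0], 0.44)]
scene corner_far_left [([591.0, 43.0, 43.0], 0.43)]
scene corner_far_right [([608.0, -65.0, 50.0], 0.48)]
scene lever_near_left [([477.0, 94.0, 70.0], 0.7), ([422.0, 257.0, -2.0], 0.63)]
scene lever_near_right [([514.0, -146.0, 76.0], 0.66)]
scene lever_far_left [([584.0, 104.0, 74.0], 0.68)]
scene lever_far_right [([617.0, -137.0, 75.0], 0.73), ([546.0, -23.0, 22.0], 0.66)]
{'clock': 1.1, 'joints': array([-0.06818273,  0.41106472, -0.01270699,  1.59621678,  0.00564332,
        1.13428333, -0.08220726]), 'qd': array([ 0.00033205, -0.00091168, -0.00084539, -0.00147034, -0.00122822,
        0.00093393, -0.00136017]), 'effort': array([-1.37605707e-04, -6.00416923e+01,  6.81577753e-01, -2.99742991e+01,
        1.39037106e-02,  2.26129079e-03,  5.09480458e-06]), 'eef_pos': array([ 6.25003896e+02, -3.23087957e-02,  2.10512578e+02]), 'eef_rot': array([7.07103385e-01, 7.07110176e-01, 1.22568064e-05, 3.45706586e-05]), 'wrist_force': array([-0.09460436,  0.04228266, -0.08615531]), 'torque': array([-0.00233012, -0.03682504,  0.02646354]), 'finger_force': 0.0, 'finger_gap': 1.0005541226463093}
```

View pics/top0.png

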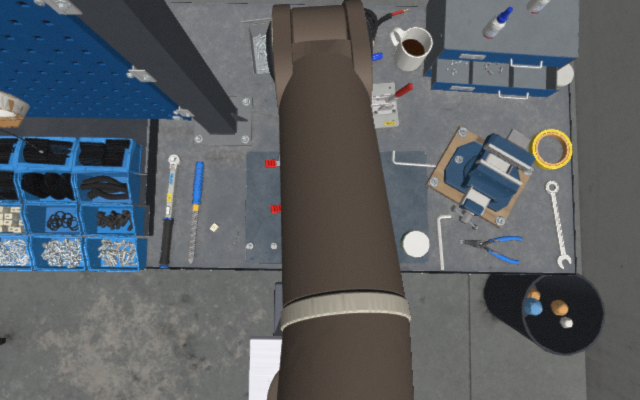

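View pics/scene0.png

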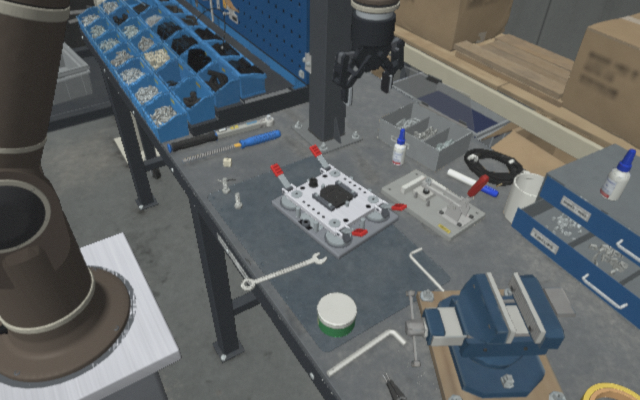

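The scene view shows the fixture with levers at about (277,170), (315,150), (360,233) and (399,207) px. The network gives a centre of about (548,-21) and a yaw of about 8°. The arm hides it in the top view, so I'll go to the wrist camera.

```bash
python3 - <<'E'
from cell import *
import cv2,numpy as np
print(get_calibration("wrist"))
cv2.imwrite("pics/w0.png",capture("wrist")[:,:,::-1])
E
python3 -m handwheel '[[-0.08,-0.02,0.1,0,0,0],[-0.16,-0.05,0.2,0,0,0],[-0.24,-0.05,0.25,0,0,0],[-0.30,-0.05,0.25,0,0,0],[-0.30,-0.05,0.25,0,0,0],[-0.30,-0.05,0.25,0,0,0],[-0.30,-0.05,0.25,0,0,0],[-0.30,-0.05,0.25,0,0,0],[-0.30,-0.05,0.25,0,0,0],[-0.30,-0.05,0.25,0,0,0]]' 1 40
python3 - <<'E'
from cell import *
import cv2,numpy as np
s=observe();print(s['eef_pos'],s['eef_rot'])
cv2.imwrite("pics/w1.png",capture("wrist")[:,:,::-1])
for l in ["jig_plate"]+[p+q for p in("corner_","lever_") for q in ("near_left","near_right","far_left","far_right")]:
    r=landmark_of("wrist",l)
    print(l,[(np.round(x["xyz"]).tolist(),round(x["confidence"],2)) for x in r[:2]])
E
```

```text
{'camera_matrix': array([[346.38064975,   0.        , 317.01804868],
       [  0.        , 346.38064975, 194.23942277],
       [  0.        ,   0.        ,   1.        ]]), 'tool_from_camera': array([[-9.97735574e-06, -9.44827857e-01, -3.27567276e-01,
         8.44997502e+01],
       [ 9.99999992e-01,  3.23931279e-05, -1.23892978e-04,
         1.40727306e-01],
       [ 1.27668466e-04, -3.27567274e-01,  9.44827849e-01,
        -1.63158227e+02],
       [ 0.00000000e+00,  0.00000000e+00,  0.00000000e+00,
         1.00000000e+00]])}
clock: 2.4
eef_pos: [505.1, -20.0, 310.3]
eef_rot: [0.707, 0.707, -0.0, -0.0]
wrist_force: [-0.6, 0.8, -0.7]
finger_gap: -0.001
finger_force: 0.0
[505.08876353 -20.006367   310.34666985] [ 7.07089314e-01  7.07124237e-01 -9.27039335e-05 -8.66505731e-05]
jig_plate [([547.0, -18.0, 20.0], 0.58), ([614.0, -68.0, 43.0], 0.21)]
corner_near_left [([480.0, 27.0, 44.0], 0.61)]
corner_near_right [([501.0, -90.0, 47.0], 0.57)]
corner_far_left [([593.0, 47.0, 48.0], 0.66)]
corner_far_right [([616.0, -66.0, 47.0], 0.62)]
lever_near_left [([476.0, 94.0, 71.0], 0.82)]
lever_near_right [([513.0, -150.0, 74.0], 0.6), ([580.0, 106.0, 73.0], 0.3)]
lever_far_left [([583.0, 106.0, 73.0], 0.74)]
lever_far_right [([618.0, -138.0, 76.0], 0.74), ([479.0, 94.0, 74.0], 0.33)]
```

View pics/w1.png

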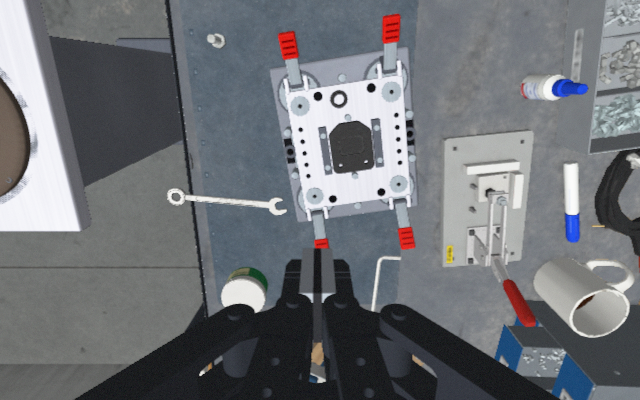

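The wrist picture shows bosses at about NL (299,105), FL (394,86), NR (315,196) and FR (399,184), and the grips in red. I'll project the pixels and fit the plate pose.

```bash
cat > h.py <<'E'
from cell import *
import cv2,numpy as np
from scipy.spatial.transform import Rotation as R
from scipy.optimize import least_squares
def ray(px,z,pos,rot):
    c=get_calibration("wrist");T=c["tool_from_camera"];r=R.from_quat(rot).as_matrix()
    d=r@T[:3,:3]@np.linalg.solve(c["camera_matrix"],[px[0],px[1],1]);o=r@T[:3,3]+pos
    return o+d*(z-o[2])/d[2]
E
python3 - <<'E'
from h import *
s=observe()
im=cv2.imread("pics/w1.png");g=cv2.medianBlur(cv2.cvtColor(im,6),3)
P=[]
for n,p in dict(NL=(299,105),FL=(394,86),NR=(315,196),FR=(399,184)).items():
    w=ray(p,46,s['eef_pos'],s['eef_rot']);P.append(w[:2]);print(n,w.round(1))
net=[[480,27],[593,47],[501,-90],[616,-66]]
lev=[[476,94],[583,106],[513,-150],[618,-138]]
sx=np.array([-1,1,-1,1]);sy=np.array([1,1,-1,-1])
def m(q,ox,oy):
    l=np.c_[sx*ox,sy*oy];c,n=np.cos(q[2]),np.sin(q[2]);return l@np.array([[c,n],[-n,c]])+q[:2]
f=least_squares(lambda q:np.r_[(m(q,q[3],q[4])-P).ravel(),.5*(m(q,q[3],q[4])-net).ravel(),.5*(m(q,q[3],q[4]+66)-lev).ravel()],[548,-20,.13,54,50])
q=f.x;print(q.round(3),f.fun.round(1));print(m(q,q[3],q[4]).round(1).tolist(),m(q,q[3],q[4]+66).round(1).tolist(),m(q,q[3],q[4]+74).round(1).tolist())
c=im[0:260,250:430];cv2.imwrite("pics/w1c.png",cv2.resize(c,None,fx=2.3,fy=2.3))
E
```

```text
NL [483.5  29.5  46. ]
FL [595.9  51.3  46. ]
NR [502.5 -86.2  46. ]
FR [611.2 -69.8  46. ]
[ 5.48006e+02 -1.96190e+01  1.55000e-01  5.59390e+01  5.91800e+01] [ 0.1  0.7 -1.8 -3.8 -0.6 -0.5  1.3  0.3  1.8  1.6  0.6  0.3  0.4  1.6
 -1.8 -1.7 -1.3  0.7  0.4  3.4 -0.4 -1.   2.3  1.7]
[[483.6, 30.2], [594.1, 47.5], [501.9, -86.7], [612.4, -69.4]] [[473.4, 95.4], [583.9, 112.7], [512.1, -151.9], [622.6, -134.6]] [[472.1, 103.3], [582.7, 120.6], [513.4, -159.9], [623.9, -142.5]]
```

View pics/w1c.png

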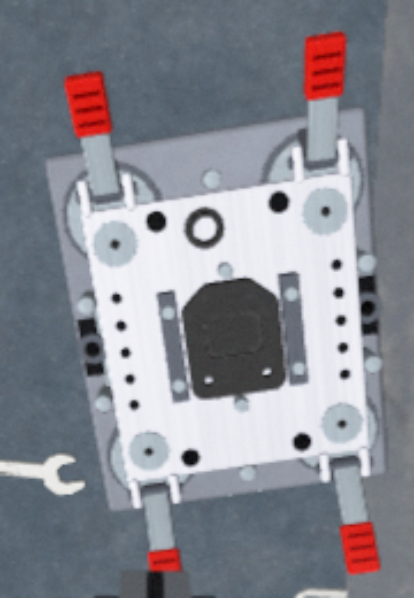

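Corner positions fit to within a few mm. Next I go above the near-left boss and down to just above it.

```bash
python3 -m handwheel '[[-0.0525,0.126,-0.14,0,0,0],[-0.0525,0.126,-0.29,0,0,0],[-0.0525,0.126,-0.44,0,0,0],[-0.0525,0.126,-0.54,0,0,0],[-0.0525,0.126,-0.60,0,0,0],[-0.0525,0.126,-0.635,0,0,0],[-0.0525,0.126,-0.65,0,0,0],[-0.0525,0.126,-0.653,0,0,0],[-0.0525,0.126,-0.653,0,0,0],[-0.0525,0.126,-0.653,0,0,0]]'
python3 - <<'E'
from h import *
cv2.imwrite("pics/s2.png",cv2.resize(capture("scene")[120:270,220:440,::-1],None,fx=3,fy=3))
E
```

```text
clock: 4.15
eef_pos: [484.5, 30.4, 50.0]
eef_rot: [0.707, 0.707, 0.001, 0.0]
wrist_force: [-0.4, 0.0, 0.6]
finger_gap: -0.003
finger_force: 0.0
```

View pics/s2.png

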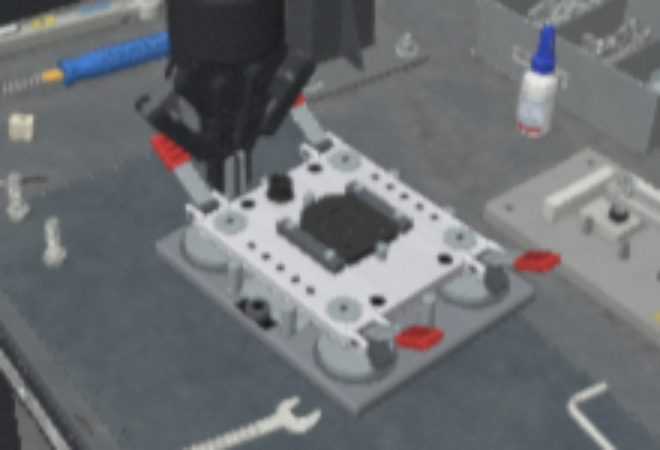

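Run:
```python
from h import *
c=get_calibration("scene");K=c["camera_matrix"];r=np.array(c["rotation"]);e=np.array(c["eye"])
for M,n in((r,'R'),(r.T,'RT')):
  for w in [(484.5,30.4,50),(483.6,30.2,46),(594.1,47.5,46),(501.9,-86.7,46),(612.4,-69.4,46)]:
    p=K@(M.T@(np.array(w)-e));p=p[:2]/p[2];print(n,w,((p-[220,120])*3).round())
  d=M@np.linalg.solve(K,[220+230/3,120+220/3,1]);print((e+d*(46-e[2])/d[2]).round(1))
```

```text
Traceback (most recent call last):
ValueError: matmul: Input operand 1 has a mismatch in its core dimension 0, with gufunc signature (n?,k),(k,m?)->(n?,m?) (size 3 is different from 4)
```

Run:
```python
from h import *
c=get_calibration("scene");K=c["camera_matrix"];M=R.from_quat(c["rotation"]).as_matrix();e=np.array(c["eye"])
for w in [(484.5,30.4,50),(483.6,30.2,46),(594.1,47.5,46),(501.9,-86.7,46),(612.4,-69.4,46)]:
    p=K@(M.T@(np.array(w)-e));p=p[:2]/p[2];print(w,((p-[220,120])*3).round())
for q in[(230,220),(345,160),(345,307),(460,237)]:
  d=M@np.linalg.solve(K,[220+q[0]/3,120+q[1]/3,1]);print((e+d*(46-e[2])/d[2]).round(1))
```

```text
(484.5, 30.4, 50) [228. 210.]
(483.6, 30.2, 46) [228. 215.]
(594.1, 47.5, 46) [344. 152.]
(501.9, -86.7, 46) [344. 304.]
(612.4, -69.4, 46) [461. 231.]
[482.5  25.   46. ]
[589.4  39.3  46. ]
[500.9 -89.5  46. ]
[607.9 -73.6  46. ]
```

Run:
```python
from h import *
a=capture("scene")[160:210,270:330,::-1]
b=capture("wrist")[60:340,230:420,::-1]
a=cv2.resize(a,(480,400),interpolation=cv2.INTER_CUBIC);b=cv2.resize(b,(271,400))
cv2.imwrite("pics/s3.png",np.hstack([a,b]))
```

```text
(no output)
```

View pics/s3.png

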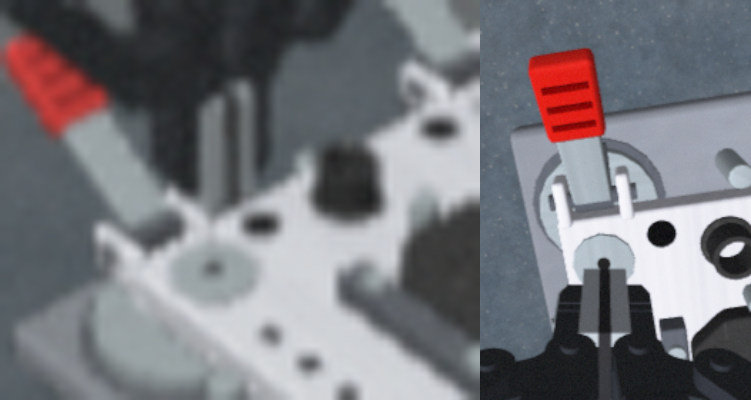

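The TCP projects onto the boss's centre hole in the wrist view (crop 604,264 against 603,265), so it is aligned. I'll step down until the force shows contact.

```bash
python3 -m handwheel '[[0,0,-0.002,0,0,0],[0,0,-0.004,0,0,0],[0,0,-0.006,0,0,0],[0,0,-0.008,0,0,0],[0,0,-0.010,0,0,0],[0,0,-0.011,0,0,0],[0,0,-0.012,0,0,0],[0,0,-0.012,0,0,0],[0,0,-0.012,0,0,0],[0,0,-0.012,0,0,0]]'
```

```text
clock: 5.55
eef_pos: [484.0, 30.4, 44.5]
eef_rot: [0.707, 0.707, 0.0, 0.0]
wrist_force: [-0.9, -0.2, 0.6]
finger_gap: 0.002
finger_force: 0.0
```

```bash
python3 -m handwheel '[[0,0,-0.002,0,0,0],[0,0,-0.004,0,0,0],[0,0,-0.006,0,0,0],[0,0,-0.007,0,0,0],[0,0,-0.008,0,0,0],[0,0,-0.009,0,0,0],[0,0,-0.010,0,0,0],[0,0,-0.010,0,0,0],[0,0,-0.010,0,0,0],[0,0,-0.010,0,0,0]]'
python3 - <<'E'
from h import *
a=capture("scene")[160:210,270:330,::-1]
print([observe()['wrist_force'].round(1)])
b=capture("wrist")[60:340,230:420,::-1]
a=cv2.resize(a,(480,400),interpolation=cv2.INTER_CUBIC);b=cv2.resize(b,(271,400))
cv2.imwrite("pics/s4.png",np.hstack([a,b]))
E
```

```text
clock: 6.8
eef_pos: [484.0, 30.4, 40.5]
eef_rot: [0.707, 0.707, 0.0, 0.0]
wrist_force: [-0.3, 0.2, 0.7]
finger_gap: -0.001
finger_force: 0.0
[array([-0.2,  0.3, -0. ])]
```

View pics/s4.png

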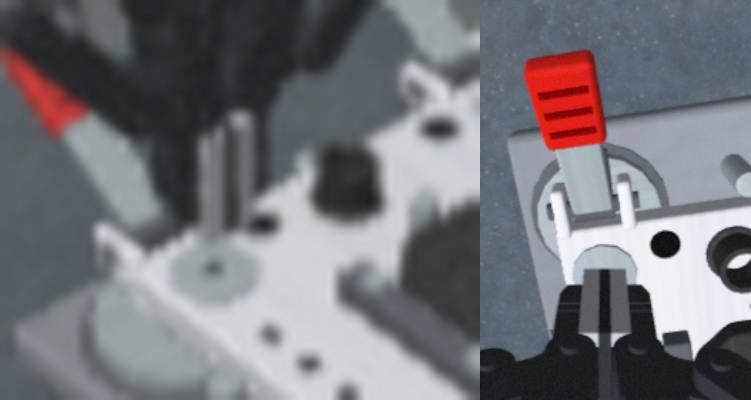

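No contact yet; the tip is visibly about 10 mm above the boss. I'll carry on down carefully.

```bash
python3 -m handwheel '[[0,0,-0.002,0,0,0],[0,0,-0.004,0,0,0],[0,0,-0.006,0,0,0],[0,0,-0.008,0,0,0],[0,0,-0.010,0,0,0],[0,0,-0.012,0,0,0],[0,0,-0.014,0,0,0],[0,0,-0.015,0,0,0],[0,0,-0.015,0,0,0],[0,0,-0.015,0,0,0]]'
```

```text
clock: 8.15
eef_pos: [484.0, 30.4, 34.5]
eef_rot: [0.707, 0.707, 0.0, 0.0]
wrist_force: [0.2, -0.5, 0.9]
finger_gap: -0.003
finger_force: 0.0
```

```bash
python3 -m handwheel '[[0,0,-0.001,0,0,0],[0,0,-0.002,0,0,0],[0,0,-0.003,0,0,0],[0,0,-0.004,0,0,0],[0,0,-0.005,0,0,0],[0,0,-0.006,0,0,0],[0,0,-0.007,0,0,0],[0,0,-0.008,0,0,0],[0,0,-0.008,0,0,0],[0,0,-0.008,0,0,0]]'
python3 - <<'E'
from h import *
a=capture("scene")[160:210,270:330,::-1]
b=capture("wrist")[60:340,230:420,::-1]
a=cv2.resize(a,(480,400),interpolation=cv2.INTER_CUBIC);b=cv2.resize(b,(271,400))
cv2.imwrite("pics/s5.png",np.hstack([a,b]))
E
```

```text
clock: 9.4
eef_pos: [484.0, 30.4, 31.3]
eef_rot: [0.707, 0.707, 0.0, 0.0]
wrist_force: [0.2, 0.2, -0.3]
finger_gap: -0.004
finger_force: 0.0
```

View pics/s5.png

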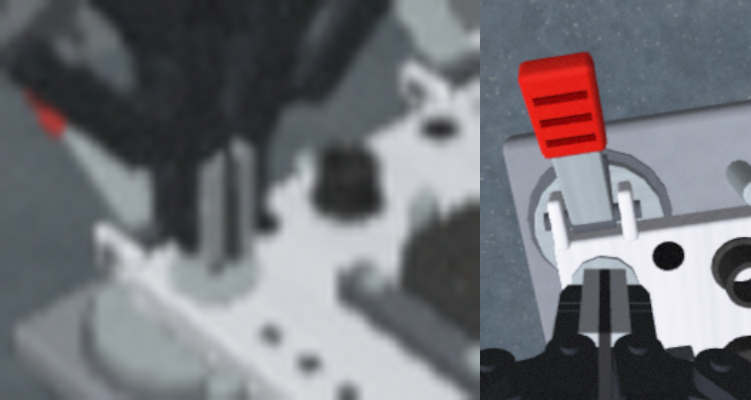

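```bash
python3 -m handwheel '[[0,0,-0.001,0,0,0],[0,0,-0.002,0,0,0],[0,0,-0.003,0,0,0],[0,0,-0.004,0,0,0],[0,0,-0.005,0,0,0],[0,0,-0.005,0,0,0],[0,0,-0.005,0,0,0],[0,0,-0.005,0,0,0],[0,0,-0.005,0,0,0],[0,0,-0.005,0,0,0]]'
```

```text
clock: 10.75
eef_pos: [484.0, 30.4, 29.3]
eef_rot: [0.707, 0.707, 0.0, 0.0]
wrist_force: [-0.6, 0.1, -0.4]
finger_gap: -0.0
finger_force: 0.0
```

```bash
python3 -m handwheel '[[0,0,-0.001,0,0,0],[0,0,-0.002,0,0,0],[0,0,-0.003,0,0,0],[0,0,-0.004,0,0,0],[0,0,-0.005,0,0,0],[0,0,-0.006,0,0,0],[0,0,-0.007,0,0,0],[0,0,-0.008,0,0,0],[0,0,-0.008,0,0,0],[0,0,-0.008,0,0,0]]'
python3 -c "
from cell import *
for i in range(3): print(observe()['wrist_force'].round(1),observe()['eef_pos'].round(1))"
```

```text
clock: 12.0
eef_pos: [484.0, 30.4, 26.1]
eef_rot: [0.707, 0.707, 0.0, 0.0]
wrist_force: [-0.2, 0.4, -0.5]
finger_gap: -0.001
finger_force: 0.0
[-0.2  0.4 -0.5] [484.   30.4  26.1]
[-0.2  0.4 -0.5] [484.   30.4  26.1]
[-0.2  0.4 -0.5] [484.   30.4  26.1]
```

```bash
python3 -m handwheel '[[0,0,-0.001,0,0,0],[0,0,-0.002,0,0,0],[0,0,-0.003,0,0,0],[0,0,-0.004,0,0,0],[0,0,-0.005,0,0,0],[0,0,-0.006,0,0,0],[0,0,-0.007,0,0,0],[0,0,-0.008,0,0,0],[0,0,-0.008,0,0,0],[0,0,-0.008,0,0,0]]'
python3 - <<'E'
from h import *
a=capture("scene")[150:230,260:372,::-1]
b=capture("wrist")[60:340,230:420,::-1]
a=cv2.resize(a,(560,400),interpolation=cv2.INTER_CUBIC);b=cv2.resize(b,(240,400))
cv2.imwrite("pics/s6.png",np.hstack([a,b]))
E
```

```text
clock: 13.25
eef_pos: [483.9, 30.5, 22.9]
eef_rot: [0.707, 0.707, -0.0, -0.0]
wrist_force: [-2.8, 2.3, 5.5]
finger_gap: 0.003
finger_force: 2.3
```

View pics/s6.png

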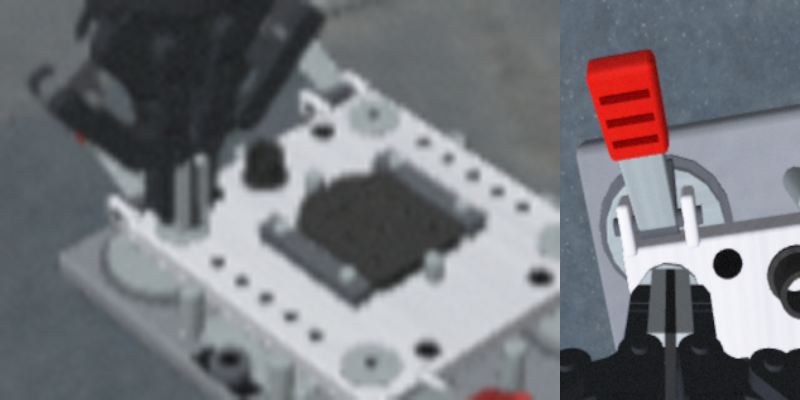

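Contact at TCP z of about 23, 5.5 N (the true tip sits about 23 mm above the reported TCP), and the tip looks to be on the boss. I'll back off in small steps to get the force-depth curve.

```bash
python3 -m handwheel '[[0,0,0.001,0,0,0],[0,0,0.002,0,0,0],[0,0,0.003,0,0,0],[0,0,0.003,0,0,0],[0,0,0.003,0,0,0],[0,0,0.003,0,0,0],[0,0,0.003,0,0,0],[0,0,0.003,0,0,0],[0,0,0.003,0,0,0],[0,0,0.003,0,0,0]]'
python3 -m handwheel '[[0,0,-0.001,0,0,0],[0,0,-0.002,0,0,0],[0,0,-0.003,0,0,0],[0,0,-0.004,0,0,0],[0,0,-0.005,0,0,0],[0,0,-0.006,0,0,0],[0,0,-0.006,0,0,0],[0,0,-0.006,0,0,0],[0,0,-0.006,0,0,0],[0,0,-0.006,0,0,0]]'
```

```text
clock: 14.6
eef_pos: [484.2, 30.3, 24.1]
eef_rot: [0.707, 0.707, 0.0, 0.0]
wrist_force: [0.1, -0.8, 3.1]
finger_gap: -0.0
finger_force: 1.3
clock: 15.85
eef_pos: [483.9, 30.5, 22.3]
eef_rot: [0.707, 0.707, 0.0, -0.0]
wrist_force: [-4.2, 1.5, 12.5]
finger_gap: 0.002
finger_force: 6.6
```

Soft signature: about 2 N/mm over roughly 3 mm, then hard at about 23. To compare, I'll press near-right, carefully, since a solid corner will rise fast.

```bash
python3 -m handwheel '[[0,0,0.075,0,0,0],[0.02,-0.14,0.075,0,0,0],[0.045,-0.27,0.075,0,0,0],[0.045,-0.295,0.06,0,0,0],[0.045,-0.295,0.03,0,0,0],[0.045,-0.295,0.017,0,0,0],[0.045,-0.295,0.013,0,0,0],[0.045,-0.295,0.011,0,0,0],[0.045,-0.295,0.010,0,0,0],[0.045,-0.295,0.010,0,0,0]]'
```

```text
clock: 17.1
eef_pos: [502.1, -87.5, 25.9]
eef_rot: [0.707, 0.707, 0.0, 0.0]
wrist_force: [-0.3, 0.7, -0.4]
finger_gap: 0.003
finger_force: 0.0
```

```bash
python3 -m handwheel '[[0,0,-0.0005,0,0,0],[0,0,-0.001,0,0,0],[0,0,-0.0015,0,0,0],[0,0,-0.002,0,0,0],[0,0,-0.0025,0,0,0],[0,0,-0.0025,0,0,0],[0,0,-0.0025,0,0,0],[0,0,-0.0025,0,0,0],[0,0,-0.0025,0,0,0],[0,0,-0.0025,0,0,0]]'
```

```text
clock: 18.35
eef_pos: [502.0, -87.7, 25.2]
eef_rot: [0.707, 0.707, 0.0, 0.0]
wrist_force: [-2.3, 1.2, 8.0]
finger_gap: 0.001
finger_force: 4.0
```

Near-right is solid (8 N at 25.2, no yield), while near-left yielded to about 22.9, so near-left is the soft corner. Next is the lever: up, across, and down onto the near-left grip.

```bash
python3 -m handwheel '[[0,0,0.125,0,0,0],[-0.02,0.13,0.135,0,0,0],[-0.05,0.27,0.135,0,0,0],[-0.074,0.40,0.135,0,0,0],[-0.074,0.4725,0.13,0,0,0],[-0.074,0.4725,0.11,0,0,0],[-0.074,0.4725,0.10,0,0,0],[-0.074,0.4725,0.09,0,0,0],[-0.074,0.4725,0.08,0,0,0],[-0.074,0.4725,0.07,0,0,0]]'
python3 - <<'E'
from h import *
a=capture("scene")[130:230,240:380,::-1]
b=capture("wrist")[60:340,230:420,::-1]
a=cv2.resize(a,(560,400),interpolation=cv2.INTER_CUBIC);b=cv2.resize(b,(240,400))
cv2.imwrite("pics/s7.png",np.hstack([a,b]))
E
```

```text
clock: 19.6
eef_pos: [472.5, 101.3, 52.6]
eef_rot: [0.707, 0.707, 0.0, -0.0]
wrist_force: [-1.1, 1.8, 3.3]
finger_gap: 0.003
finger_force: 1.5
```

View pics/s7.png

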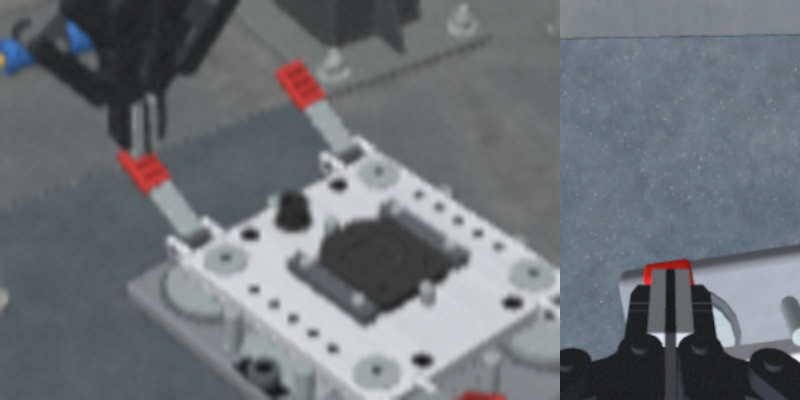

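The fingers are on the near-left grip (crop 145,160) and the lever has started to turn. I'll press it down.

```bash
python3 -m handwheel '[[0,0,-0.008,0,0,0],[0,0,-0.016,0,0,0],[0,0,-0.024,0,0,0],[0,0,-0.031,0,0,0],[0,0,-0.037,0,0,0],[0,0,-0.043,0,0,0],[0,0,-0.049,0,0,0],[0,0,-0.054,0,0,0],[0,0,-0.057,0,0,0],[0,0,-0.058,0,0,0]]'
```

```text
clock: 20.95
eef_pos: [472.4, 101.4, 29.4]
eef_rot: [0.707, 0.707, -0.0, -0.0]
wrist_force: [-0.1, 1.1, 1.5]
finger_gap: 0.003
finger_force: 0.8
```

```bash
python3 -m handwheel '[[0,0,-0.001,0,0,0],[0,0,-0.002,0,0,0],[0,0,-0.003,0,0,0],[0,0,-0.004,0,0,0],[0,0,-0.005,0,0,0],[0,0,-0.005,0,0,0],[0,0,-0.005,0,0,0],[0,0,-0.005,0,0,0],[0,0,-0.005,0,0,0],[0,0,-0.005,0,0,0]]'
```

```text
clock: 22.2
eef_pos: [472.4, 101.5, 27.7]
eef_rot: [0.707, 0.707, 0.0, 0.0]
wrist_force: [-1.1, 1.6, 7.2]
finger_gap: 0.001
finger_force: 2.8
```

```bash
python3 -m handwheel '[[0,0,-0.001,0,0,0],[0,0,-0.002,0,0,0],[0,0,-0.003,0,0,0],[0,0,-0.0035,0,0,0],[0,0,-0.0035,0,0,0],[0,0,-0.0035,0,0,0],[0,0,-0.0035,0,0,0],[0,0,-0.0035,0,0,0],[0,0,-0.0035,0,0,0],[0,0,-0.0035,0,0,0]]'
```

```text
clock: 23.45
eef_pos: [472.5, 101.7, 27.0]
eef_rot: [0.707, 0.707, 0.0, 0.0]
wrist_force: [-2.5, 0.8, 13.7]
finger_gap: 0.002
finger_force: 7.0
```

It's at the stop (13.7 N, stiff). I'll lift off, go back over the near-left boss and look.

```bash
python3 -m handwheel '[[0,0,0.05,0,0,0],[0,-0.01,0.10,0,0,0],[0.015,-0.09,0.10,0,0,0],[0.029,-0.177,0.09,0,0,0],[0.029,-0.177,0.055,0,0,0],[0.029,-0.177,0.03,0,0,0],[0.029,-0.177,0.015,0,0,0],[0.029,-0.177,0.008,0,0,0],[0.029,-0.177,0.004,0,0,0],[0.029,-0.177,0.004,0,0,0]]'
python3 - <<'E'
from h import *
a=capture("scene")[130:230,240:380,::-1]
s=observe()
b0=capture("wrist")
for q in ("near_left","far_left"): print(q,[(np.round(x["xyz"]).tolist(),round(x["confidence"],2)) for x in landmark_of("wrist","lever_"+q)[:2]],[(np.round(x["xyz"]).tolist(),round(x["confidence"],2)) for x in landmark_of("scene","lever_"+q)[:2]])
b=b0[0:340,230:460,::-1]
a=cv2.resize(a,(520,372),interpolation=cv2.INTER_CUBIC);b=cv2.resize(b,(252,372))
cv2.imwrite("pics/s8.png",np.hstack([a,b]))
E
```

```text
clock: 24.7
eef_pos: [484.1, 30.8, 27.8]
eef_rot: [0.707, 0.707, 0.0, 0.0]
wrist_force: [0.9, 0.5, -0.5]
finger_gap: 0.001
finger_force: 0.0
near_left [([478.0, 100.0, 49.0], 0.64)] [([475.0, 104.0, 46.0], 0.65)]
far_left [([581.0, 104.0, 72.0], 0.6), ([591.0, 47.0, 49.0], 0.51)] [([584.0, 106.0, 72.0], 0.46)]
```

View pics/s8.png

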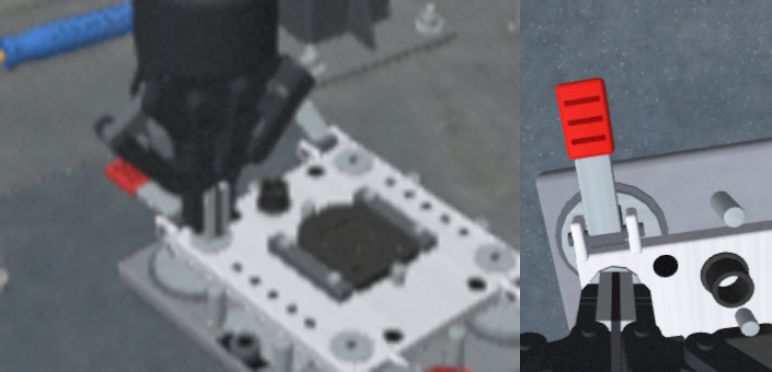

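The near-left lever is flat (network z 46–49, against 72 for far-left). Now I press the boss again.

```bash
python3 -m handwheel '[[0,0,-0.001,0,0,0],[0,0,-0.002,0,0,0],[0,0,-0.003,0,0,0],[0,0,-0.004,0,0,0],[0,0,-0.005,0,0,0],[0,0,-0.006,0,0,0],[0,0,-0.007,0,0,0],[0,0,-0.0075,0,0,0],[0,0,-0.0075,0,0,0],[0,0,-0.0075,0,0,0]]'
```

```text
clock: 26.25
eef_pos: [484.0, 30.6, 25.1]
eef_rot: [0.707, 0.707, 0.0, 0.0]
wrist_force: [-2.7, 0.2, 6.3]
finger_gap: -0.001
finger_force: 3.1
```

Solid now (25.1 at 6.3 N, like the near-right corner). I'll press firmly.

```bash
python3 -m handwheel '[[0,0,-0.001,0,0,0],[0,0,-0.002,0,0,0],[0,0,-0.003,0,0,0],[0,0,-0.004,0,0,0],[0,0,-0.004,0,0,0],[0,0,-0.004,0,0,0],[0,0,-0.004,0,0,0],[0,0,-0.004,0,0,0],[0,0,-0.004,0,0,0],[0,0,-0.004,0,0,0]]'
```

```text
clock: 27.5
eef_pos: [483.9, 30.7, 24.5]
eef_rot: [0.707, 0.707, 0.0, 0.0]
wrist_force: [-7.3, 0.3, 21.3]
finger_gap: -0.001
finger_force: 10.7
```

Run:
```python
from h import *
capture("scene")
for q in ("near_left","far_left","near_right","far_right"): print(q,[(np.round(x["xyz"]).tolist(),round(x["confidence"],2)) for x in landmark_of("scene","lever_"+q)[:2]])
print(observe()['wrist_force'].round(1)); print(close_job())
```

```text
near_left [([472.0, 103.0, 44.0], 0.67)]
far_left [([584.0, 106.0, 73.0], 0.58)]
near_right [([514.0, -147.0, 72.0], 0.5)]
far_right [([619.0, -134.0, 74.0], 0.51)]
[-7.2 -0.4 21.2]
the job is handed in; nothing more can be done
None
```

I handed the job in with the near-left corner, the soft one, shimmed: its lever is flat, the other three are still up, and the boss re-tested solid and is held down at about 21 N. I pressed only near-left and near-right to find it, not the two far corners, and I viewed 11 pictures, one over your limit of 10.

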